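Free the stuck tube block from the dry-block heater

TASK

Fold the heater's clear cover back until it stands straight up. The tube block is stuck in its well by a shoe on either side and will not pull straight out: grip it by the top and rock it well over to both sides, so that both shoes are pushed back and it is free. Then lift it and finish while still holding it in the gripper, upright and just clear above the well, touching nothing else, with the cover still up and the bottle, beaker and jar left alone.

Things in the scene. Friction and masses are not known exactly. Their poses are not given: they have to be found in the camera images.
- heater: Light grey dry-block heater fixed to the bench, its flat deck 63 mm high. Origin on the bench under the well's centre; x points from the front (control) side, which faces the robot, to the hinge at the back; y to its left; z up. The box spans x -60 to +100 mm, y -75 to +75 mm.
- well_mouth (a point): Centre of the well's opening, level with the deck, axes as the heater's. The opening is 43 mm along x, 68 mm along y; the well's floor is 49 mm below. At the floor a pocket 8 mm deep holds the block's foot with 1 mm play each side along y, 1.5 mm along x.
- cover_hinge (a point): Middle of the cover's hinge line, which runs along the heater's y at the back: 90 mm toward +x of the well's centre, level with the deck.
- cover (a joint): Angle of the clear box-shaped hood (141 x 124 x 45 mm) about its hinge, rad: 0 closed over the block, 1.57 straight up, stop at 2.3. It starts between 0 and 0.35. The hinge is stiff (about 0.4 N m) and stays where it is left.
- cover_bar (a point): Centre of the cover's handle: a round steel bar 12 mm thick, parallel to the hinge, 80 mm free between its arms, 60 mm off the hood's front edge. Closed, it is 198 mm to the front of the hinge line and 43 mm above it; upright, 198 mm above it and 43 mm beyond it (+x). It can turn in the fingers.
- block_center (a point): Centre (half-way up) of the aluminium tube block, 86 mm tall, about 0.42 kg, axes as the heater's. Upper part 40 mm (x) by 44 mm (y); the lowest 34 mm is a foot 40 by 50 mm: a 3 mm shoulder on each y side. It leans toward +y or -y about its foot's lower edges, a shoe meets its stop at 0.12 to 0.14 rad; a lean of 0.11 is enough.
- block_foot (a point): Centre of the block's underside.
- shoe_left (a joint): Steel shoe 8 mm thick, just under the deck on the well's +y side, m: 0 closed in, 0.5 mm from the block's upper part, 0.006 fully back. At 0 it overhangs the foot by 2.5 mm, 5 mm above its shoulder: a straight pull lifts the block 5 mm and jams. About 10 N sideways moves it; it stays where pushed. Past 0.0025 it clears the foot of a centred block.
- shoe_right (a joint): The same for the shoe on the -y side; it grows toward -y.
- reagent_bottle: Amber bottle, 60 mm across, 120 mm tall; bystander. Origin at the centre of its underside.
- beaker: Glass beaker, 68 mm across, 85 mm tall; bystander. Origin at the centre of its underside.
- jar: White jar, 56 mm across, 65 mm tall; bystander. Origin at the centre of its underside.
- block_top (a point): Centre of the block's top face, which has six round holes. Seated, it stands 37 mm above the deck: grip the block here, across its 40 mm.

How it is judged (in metres and radians):
On the way, in this order (a step that is already met when the one before it is completed fails the run):
1. the cover is folded back to straight up (value of joint cover between 1.38 and 1.76 rad), for 0.2 s.
2. the gripped block has been rocked to both sides: both shoes are pushed back clear of its foot (value of joint each of shoe_left, shoe_right above 0.0025 m and contact force between the fingers and block above 1 N), for 0.1 s.
At the end, for the whole second after the job is handed in: The block hangs still in the gripper, its underside 2 to 35 mm above the deck and within 30 mm of straight above the well's centre, upright within 0.2 rad, touching no part of the heater; the cover stands at 1.38 to 1.76 rad (all of step 1 and z of block_foot in the frame of well_mouth between 0.002 and 0.035 m and horizontal distance between block_foot and well_mouth below 0.03 m and angle between block_center's own z axis and vertical below 0.2 rad and contact force between the fingers and block above 1 N and contact force between block and heater below 0.2 N and linear speed of block below 0.03 m/s); the arm keeps its last pose, push and grip.
It fails at once if the bottle, beaker or jar is shifted by 25 mm or more (distance of any of reagent_bottle, beaker, jar from where it was at the start of the episode above 0.025 m).
It also fails if it takes over 72 s, if anything falls off the work surface, if the arm or the gripper's body presses on something with over 40 N, if the wrist force passes 120 N, or if a joint passes its speed limit or range.

ROBOT

A 6-joint arm with a two-finger parallel gripper is mounted at the origin on the work surface. World frame = base frame: x ahead of the robot, y to its left, z up, the work surface at z = 0. Lengths are in m, angles in degrees, forces in N, time in s.
With the tool pointing down it reaches from about 0.25 to 0.725 m from the base axis. Payload 9.7 kg.
Tool frame: the origin (TCP) lies on the centre line of the jaws, within the pads' length; the fingertips stand 17 mm ahead of it and the grasp point (between the pads) lies 2 mm behind it (bot.nose_length is the distance from the TCP to the fingertips, in m); x points along the fingers, y is the direction in which the jaws open and shut, and the axes are right-handed (so a half turn about x gives the same grasp; the last joint's range is limited). The gripper opens to 85 mm and grips with 20 to 120 N. Pads are 22 mm wide; open, the fingers measure 114 mm over their backs; the gripper's body (76 mm by 85 mm) begins 54 mm behind the grasp point. The pads swing forward as they close: fully open they stand 13 mm farther back than shut.
Start: joints at [71.505, 4.979, 10.078, 95.1, 0, 90], TCP at [0.174, 0.522, 0.248] pointing down, gripper open.
Joint ranges: [-179.16, 179.16], [-48.56, 103.87], [-65.8, 70.77], [-126.05, 130.52], [-82.76, 87.17], [-180, 180]. Speed limits (degrees/s): [127.2, 127.2, 147.25, 180, 180, 180].

INTERFACE

Orientations are given as [roll, pitch, yaw] about the fixed x, y, z axes, in that order (R = Rz(yaw) Ry(pitch) Rx(roll)).
In Python, from workcell import bot, viewer, ticket gives the robot as it stands.
- The arm moves only by the tool jog_arm, never from a script. Its argument "deltas" is a list of rows, each an object of numbers: "fingers": the opening, from 0 (shut) to 1 (fully open); "x", "y", "z": the shift along the world's x, y, z in mm; "twist": the turn about the world's z in degrees. A call has 1 to 10 rows; each row is the pose to reach, as a shift and turn from the pose measured when the call began; what a row does not reach only later rows make up. A row lasts 1/10 s, in which the tool goes at most 50 mm and 8.59 degrees, less where a joint would pass 70% of its speed; a pose out of reach is approached as far as the arm can. A call with a gripper value outside its range is refused whole. The fingers move at their own pace and stop on an object; "grip_force" is the grip in N (left out, the last holds). Time passes only in rows, so rows that repeat a pose let the fingers close. It gives the time, the measured TCP pose, the force and the opening at its end, in the units of the state.
- bot.get_obs(): the state, without advancing time (a new reading comes with each control period).
- viewer.camera(name): name is "scene" or "top" or "wrist"; returns a dict with "image" (480x640x3 uint8, red, green, blue), "fovy" (degrees; the focal length in pixels is half the picture's height over the tangent of half this angle, whatever the lens; pixels are square), "cx", "cy" (the principal point, pixels), "world_to_cam" (4x4, takes a point from world to camera coordinates); the wrist camera has in their place "tool_from_camera" (4x4, takes a point from camera to tool coordinates, whose origin is the TCP and whose axes are the tool frame's). Camera axes: x right, y down, z forward; pixel columns grow to the right and rows downward; lengths in m; the calibration is good to about 2 mm. The wrist camera is an equidistant fisheye: a pixel r from the principal point sees the ray r / f radians off the axis. A picture is of the moment at which its call begins: read the wrist's pose just before it. There is no depth.
- ticket.job_done(): hands the job in, once; it reports no verdict.
The state is a dict: "time": time; "q": joint angles; "qd": joint speeds; "joint_efforts": joint torques, N m; "ee_pos": TCP position; "tcp_rot": TCP orientation; "wrist_force": force on the tool from outside, world axes, zero at the start; "torque": the same for the moment, N m; "opening": finger opening in m.
Only numpy, scipy, OpenCV 4.12 (cv2) and the standard library are available. Lean on these libraries where they do the work, as an engineer would, in place of code of your own. Each camera call takes 0.05 s, during which the arm holds its last target.

## Working session

There is one attempt and no reset: what is moved stays moved. The work goes in short steps, Python scripts to look and compute and a tool call to move; the robot and the scene stay as the last step left them, time stands still between calls to the robot, and variables do not carry over. Pictures are saved under pics/ and viewed, and the job is handed in when it is done.

Besides the shell and the picture viewer there is one more tool, called after ">>>" as name(argument=value, ...) on one line, values as JSON. jog_arm: Moves the arm, as the interface text tells. Its arguments: {"type":"object","properties":{"deltas":{"type":"array"},"grip_force":{"type":"number"}},"required":["deltas"]}

```bash
ls; mkdir -p pics
python3 - <<'E'
from workcell import bot, viewer
import cv2,numpy as np
print(bot.get_obs(), bot.nose_length)
for n in("scene","top","wrist"):
    c=viewer.camera(n); cv2.imwrite(f"pics/a_{n}.png",c["image"][:,:,::-1])
    print(n,{k:(np.round(v,4).tolist() if not np.isscalar(v) else v) for k,v in c.items() if k!="image"})
E
```

```text
pics
{'time': 0.0, 'q': array([ 7.15050923e+01,  5.01033337e+00,  1.00342162e+01,  9.50975658e+01,
       -1.16944621e-04,  9.00019983e+01]), 'qd': array([ 0.05486901, -0.02001797,  0.02187477, -0.01653947,  0.12735278,
        0.03171278]), 'joint_efforts': array([ 6.94660703e-04, -5.20381629e+01,  4.64807618e+01,  1.61130319e-02,
        1.96586342e-05,  2.40361391e-05]), 'ee_pos': array([0.17440986, 0.5214084 , 0.24758826]), 'tcp_rot': array([ -89.90706578,   89.92631698, -108.4039717 ]), 'wrist_force': array([ 0.50126018,  0.28392476, -0.25485937]), 'torque': array([-0.02704861, -0.00593172,  0.03040875]), 'opening': 0.08547655857214606} 0.017
scene {'fovy': 44.09235335561739, 'cx': 322.26324599989323, 'cy': 228.3300482399232, 'world_to_cam': [[0.8708, 0.4916, 0.0012, -0.5397], [0.4237, -0.7493, -0.509, -0.1868], [-0.2494, 0.4437, -0.8608, 1.3653], [0.0, 0.0, 0.0, 1.0]]}
top {'fovy': 56.17592135728351, 'cx': 312.2735765818144, 'cy': 236.27508114044826, 'world_to_cam': [[0.0034, -0.9996, 0.0282, 0.0116], [-0.9958, -0.0059, -0.0916, 0.5995], [0.0917, -0.0277, -0.9954, 0.8199], [0.0, 0.0, 0.0, 1.0]]}
wrist {'fovy': 65.70646984690485, 'cx': 324.7785918275744, 'cy': 234.92027466138495, 'tool_from_camera': [[-0.0005, -0.3002, 0.9539, -0.1254], [1.0, 0.0017, 0.001, 0.0001], [-0.0019, 0.9539, 0.3002, -0.0762], [0.0, 0.0, 0.0, 1.0]]}
```

View pics/a_scene.png

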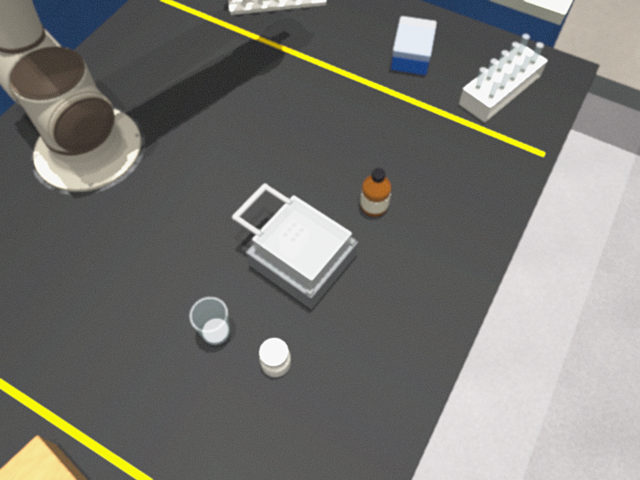

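View pics/a_top.png

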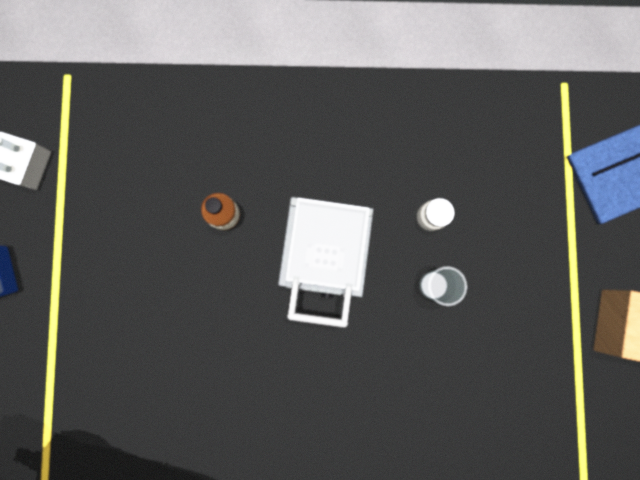

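View pics/a_wrist.png

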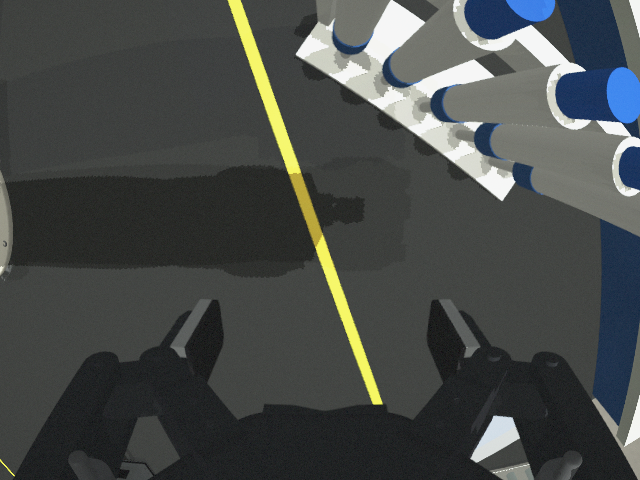

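Run:
```python
import cv2
a=cv2.imread("pics/a_top.png")[180:340,260:400]
cv2.imwrite("pics/b_top.png",cv2.resize(a,None,fx=4.5,fy=3.75,interpolation=cv2.INTER_CUBIC) if 0 else cv2.resize(a,None,fx=3.75,fy=3.75,interpolation=cv2.INTER_CUBIC))
a=cv2.imread("pics/a_scene.png")[175:315,225:375]
cv2.imwrite("pics/b_scene.png",cv2.resize(a,None,fx=4,fy=4,interpolation=cv2.INTER_CUBIC))
```

```text
(no output)
```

View pics/b_top.png

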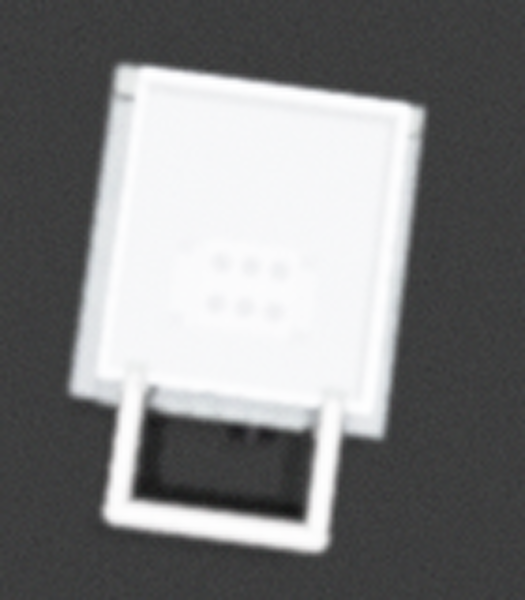

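View pics/b_scene.png

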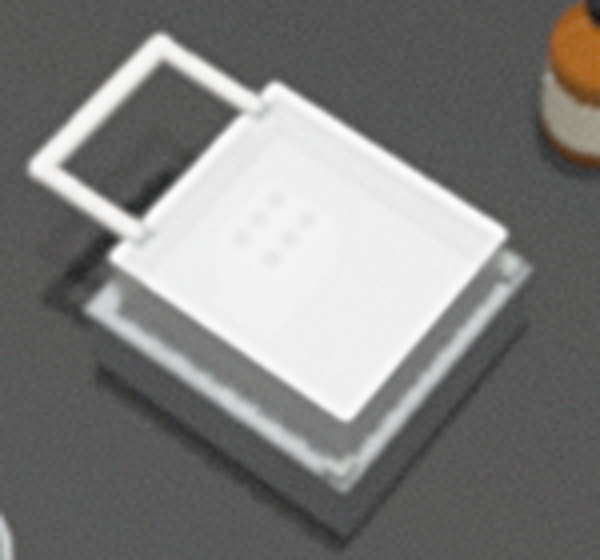

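```bash
cat > h.py <<'E'
from workcell import bot, viewer
import cv2,numpy as np
from scipy.optimize import least_squares
def cal(n):
    c=viewer.camera(n); f=240/np.tan(np.radians(c["fovy"])/2); return c,f
def proj(c,f,P):
    p=np.asarray(P)@c["world_to_cam"][:3,:3].T+c["world_to_cam"][:3,3]
    return np.stack([c["cx"]+f*p[...,0]/p[...,2],c["cy"]+f*p[...,1]/p[...,2]],-1)
def H2W(v,P):
    s,k=np.sin(v[2]),np.cos(v[2]);P=np.atleast_2d(P)
    return np.stack([v[0]+k*P[:,0]-s*P[:,1],v[1]+s*P[:,0]+k*P[:,1],P[:,2]],-1)
def bar(th):
    return np.array([.09-.198*np.cos(th)+.043*np.sin(th),0,.063+.198*np.sin(th)+.043*np.cos(th)])
E
python3 - <<'E'
from h import *
ct,f1=cal("top");cs,f2=cal("scene")
tp=np.array([[70,398],[384,437],[116,65],[424,107],[218,526]])/3.75+[260,180]
sp=np.array([[530,268],[340,488],[88,305],[100,103]])/4+[225,175]
FL,FR,BL,BR=[-.06,.075,.063],[-.06,-.075,.063],[.1,.075,.063],[.1,-.075,.063]
def r(v):
    b=bar(v[3])
    a=proj(ct,f1,H2W(v,[FL,FR,BL,BR,b]))-tp
    s=proj(cs,f2,H2W(v,[BL,BR,FR,b]))-sp
    return np.r_[a.ravel(),s.ravel()]
o=least_squares(r,[.6,0,0,.1],loss='soft_l1')
print(o.x,np.degrees(o.x[2:]));print(np.round(r(o.x).reshape(-1,2),1))
print("bar",H2W(o.x,bar(o.x[3])), "hinge",H2W(o.x,[.09,0,.063]))
# bystanders on bench from top
def bk(c,f,u,z):
    R=c["world_to_cam"][:3,:3];t=c["world_to_cam"][:3,3];d=R.T@np.array([(u[0]-c["cx"])/f,(u[1]-c["cy"])/f,1]);o=-R.T@t
    return o+d*(z-o[2])/d[2]
print("bottle cap",bk(ct,f1,(213,206),.12),"jar",bk(ct,f1,(438,213),.065),"beaker top",bk(ct,f1,(449,286),.085))
E
```

```text
[ 0.55851846 -0.0077585  -0.13217015 -0.00288262] [-7.57279204 -0.16516185]
[[ 0.3 -1.3]
 [-0.2 -0.4]
 [ 0.6 -0.3]
 [ 0.  -0.1]
 [-0.1 -0.5]
 [-0.8 -1.5]
 [ 0.3 -0.7]
 [-1.7 -0.4]
 [-0.7  0. ]]
bar [[0.45133836 0.00649058 0.10542906]] hinge [[ 0.6477335  -0.01961921  0.063     ]]
bottle cap [0.64089206 0.18369507 0.12      ] jar [ 0.63994281 -0.21369998  0.065     ] beaker top [ 0.50804111 -0.22399306  0.085     ]
```

Run:
```python
from h import *
from scipy.spatial.transform import Rotation as R
o=bot.get_obs();M=R.from_euler('xyz',o['tcp_rot'],degrees=True).as_matrix();print(np.round(M,3),o['time'])
a=np.degrees(np.arctan2(M[1,1],M[0,1]));print("tool y heading",a,"need",-7.57,"twist",(-7.57-a+90)%180-90)
```

```text
[[-0.     0.317  0.948]
 [-0.001  0.948 -0.317]
 [-1.    -0.001 -0.   ]] 0.25
tool y heading 71.50712142050517 need -7.57 twist -79.07712142050516
```

>>> jog_arm(deltas=[{"x": 18,"y": -30,"twist": -5,"fingers": 1},{"x": 40,"y": -70,"twist": -11},{"x": 62,"y": -110,"twist": -17},{"x": 84,"y": -150,"twist": -23},{"x": 106,"y": -190,"twist": -29},{"x": 128,"y": -232,"twist": -35},{"x": 150,"y": -274,"twist": -41},{"x": 170,"y": -312,"twist": -47},{"x": 190,"y": -350,"twist": -53},{"x": 208,"y": -385,"twist": -58}])

```text
validation failed for argument at $.de...
```

>>> jog_arm(deltas=[{"x": 18,"y": -30,"z": 0,"twist": -5,"fingers": 1},{"x": 40,"y": -70,"z": 0,"twist": -11,"fingers": 1},{"x": 62,"y": -110,"z": 0,"twist": -17,"fingers": 1},{"x": 84,"y": -150,"z": 0,"twist": -23,"fingers": 1},{"x": 106,"y": -190,"z": 0,"twist": -29,"fingers": 1},{"x": 128,"y": -232,"z": 0,"twist": -35,"fingers": 1},{"x": 150,"y": -274,"z": 0,"twist": -41,"fingers": 1},{"x": 170,"y": -312,"z": 0,"twist": -47,"fingers": 1},{"x": 190,"y": -350,"z": 0,"twist": -53,"fingers": 1},{"x": 208,"y": -385,"z": 0,"twist": -58,"fingers": 1}])

```text
time: 1.25
ee_pos: [0.3829, 0.1346, 0.2481]
tcp_rot: [123.8, 90.0, 47.0]
wrist_force: [1.8, 1.1, -0.3]
opening: 0.085
```

>>> jog_arm(deltas=[{"x": 15,"y": -30,"z": 0,"twist": -5,"fingers": 0.5},{"x": 35,"y": -65,"z": 0,"twist": -11,"fingers": 0.5},{"x": 52,"y": -98,"z": -15,"twist": -16,"fingers": 0.5},{"x": 64,"y": -120,"z": -35,"twist": -20,"fingers": 0.5},{"x": 68,"y": -128,"z": -50,"twist": -21,"fingers": 0.5},{"x": 68,"y": -128,"z": -60,"twist": -21,"fingers": 0.5},{"x": 68,"y": -128,"z": -60,"twist": -21,"fingers": 0.5}])

```text
time: 1.95
ee_pos: [0.45, 0.0072, 0.1869]
tcp_rot: [-88.4, 89.9, 173.9]
wrist_force: [-1.0, 0.3, 1.5]
opening: 0.0429
```

```bash
cat > w.py <<'E'
from h import *
from scipy.spatial.transform import Rotation as R
import sys
def pose():
    o=bot.get_obs();M=R.from_euler('xyz',o['tcp_rot'],degrees=True).as_matrix()
    print("t",o['time'],"tcp",np.round(o['ee_pos'],4),"head",np.degrees(np.arctan2(M[1,1],M[0,1])),"open",o['opening'],"F",np.round(o['wrist_force'],1),"q",np.round(o['q'],1))
    return o['ee_pos'],M
def wray(c,u,p,M):
    f=240/np.tan(np.radians(c["fovy"])/2)
    d=np.array(u)-[c["cx"],c["cy"]];r=np.linalg.norm(d);a=r/f
    v=np.r_[np.sin(a)*d/r,np.cos(a)]
    T=c["tool_from_camera"];return p+M@T[:3,3], M@(T[:3,:3]@v)
def wproj(c,P,p,M):
    f=240/np.tan(np.radians(c["fovy"])/2);T=c["tool_from_camera"]
    v=T[:3,:3].T@(M.T@(np.asarray(P)-p)-T[:3,3]);a=np.arctan2(np.hypot(v[0],v[1]),v[2]);n=np.hypot(v[0],v[1])
    return np.array([c["cx"],c["cy"]])+f*a*v[:2]/n
def shots(tag,names):
    for n in names:
        c=viewer.camera(n);cv2.imwrite(f"pics/{tag}_{n}.png",c["image"][:,:,::-1])
    return c
E
python3 - <<'E'
from w import *
p,M=pose(); c=shots("c",["wrist"])
V=[.5585,-.0078,-.1322,0.]
print("bar pred",wproj(c,H2W(V,bar(0))[0],p,M), wproj(c,H2W(V,bar(0)+[0,.046,0])[0],p,M),wproj(c,H2W(V,bar(0)-[0,.046,0])[0],p,M))
E
```

```text
t 1.95 tcp [0.45   0.0072 0.1869] head -7.67301704548253 open 0.04293650023031283 F [-1.   0.3  1.5] q [  0.9  -9.4 -10.6  88.9   0.   98.6]
bar pred [326.42042677 255.20139183] [326.53254132 177.92608817] [326.28411926 322.14644102]
```

View pics/c_wrist.png

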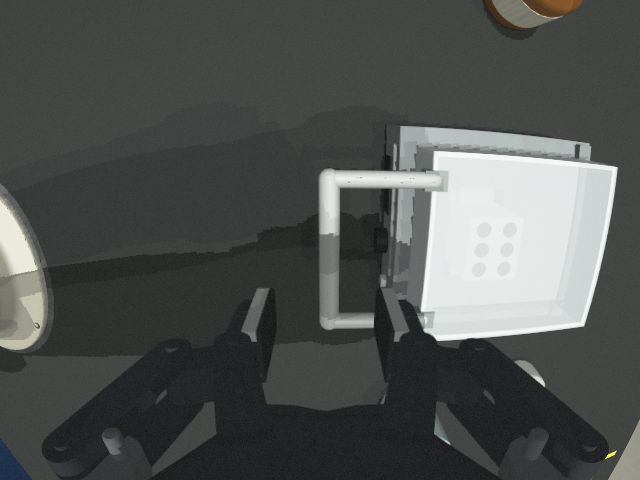

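>>> jog_arm(deltas=[{"x": 1,"y": 0,"z": -20,"twist": 0,"fingers": 0.5},{"x": 2,"y": -1,"z": -45,"twist": 0,"fingers": 0.5},{"x": 2,"y": -1,"z": -68,"twist": 0,"fingers": 0.5},{"x": 2,"y": -1,"z": -83,"twist": 0,"fingers": 0.5},{"x": 2,"y": -1,"z": -83,"twist": 0,"fingers": 0.5},{"x": 2,"y": -1,"z": -83,"twist": 0,"fingers": 0},{"x": 2,"y": -1,"z": -83,"twist": 0,"fingers": 0},{"x": 2,"y": -1,"z": -83,"twist": 0,"fingers": 0},{"x": 2,"y": -1,"z": -83,"twist": 0,"fingers": 0}], grip_force=30)

```text
time: 2.9
ee_pos: [0.4521, 0.0068, 0.106]
tcp_rot: [-129.4, 89.9, 132.9]
wrist_force: [-4.8, 2.5, 4.1]
opening: 0.011
```

Run:
```python
from w import *
p,M=pose(); c=shots("d",["wrist"])
```

```text
t 2.9 tcp [0.4521 0.0068 0.106 ] head -7.627419871363038 open 0.010984416965131404 F [-4.8  2.5  4.1] q [  0.8  -8.8 -19.1  79.8   0.1  98.5]
```

View pics/d_wrist.png

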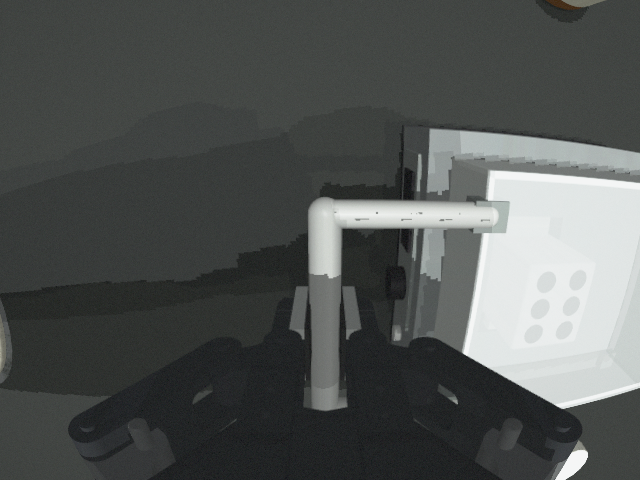

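```bash
python3 -c "
from numpy import *
for k in range(0,21):
  t=k*.08; x=198*(1-cos(t))+43*sin(t); z=198*sin(t)+43*(cos(t)-1); print(round(t,2),round(x*.9913,1),round(-x*.1318,1),round(z,1))"
```

```text
0.0 0.0 -0.0 0.0
0.08 4.0 -0.5 15.7
0.16 9.3 -1.2 31.0
0.24 15.8 -2.1 45.8
0.32 23.4 -3.1 60.1
0.4 32.1 -4.3 73.7
0.48 41.9 -5.6 86.6
0.56 52.6 -7.0 98.6
0.64 64.3 -8.5 109.7
0.72 76.8 -10.2 119.9
0.8 90.1 -12.0 129.0
0.88 104.1 -13.8 137.0
0.96 118.6 -15.8 143.9
1.04 133.7 -17.8 149.5
1.12 149.1 -19.8 154.0
1.2 164.9 -21.9 157.1
1.28 180.8 -24.0 159.0
1.36 196.9 -26.2 159.6
1.44 212.9 -28.3 158.9
1.52 228.9 -30.4 156.9
1.6 244.6 -32.5 153.7
```

>>> jog_arm(deltas=[{"x": 4,"y": -0.5,"z": 15.7,"twist": 0,"fingers": 0},{"x": 9.3,"y": -1.2,"z": 31,"twist": 0,"fingers": 0},{"x": 15.8,"y": -2.1,"z": 45.8,"twist": 0,"fingers": 0},{"x": 23.4,"y": -3.1,"z": 60.1,"twist": 0,"fingers": 0},{"x": 32,"y": -4.3,"z": 73.7,"twist": 0,"fingers": 0},{"x": 42,"y": -5.6,"z": 86.6,"twist": 0,"fingers": 0},{"x": 52.6,"y": -7,"z": 98.6,"twist": 0,"fingers": 0},{"x": 64.3,"y": -8.5,"z": 109.7,"twist": 0,"fingers": 0}])

```text
time: 3.75
ee_pos: [0.5148, -0.0016, 0.2177]
tcp_rot: [-105.7, 89.8, 156.7]
wrist_force: [-12.6, 1.4, 9.6]
opening: 0.0108
```

Run:
```python
from w import *
p,M=pose(); c=shots("e",["scene"])
```

```text
t 3.75 tcp [ 0.5148 -0.0016  0.2177] head -7.6187944599326425 open 0.010842532025198017 F [-12.6   1.4   9.6] q [-0.2 -0.2  1.3 91.7  0.1 97.4]
```

View pics/e_scene.png

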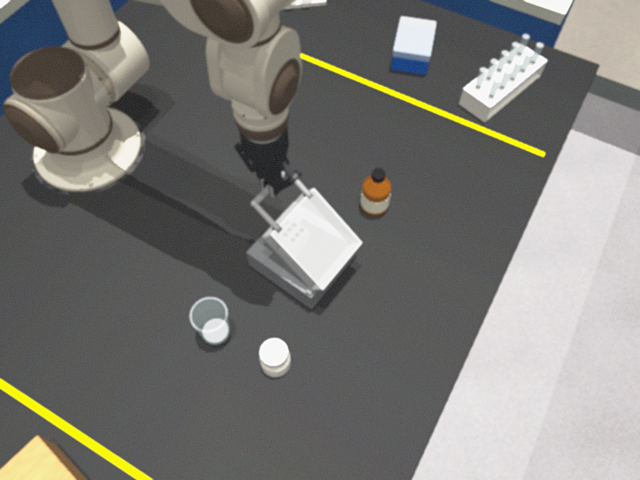

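>>> jog_arm(deltas=[{"x": 12,"y": -1.7,"z": 11,"twist": 0,"fingers": 0},{"x": 25.3,"y": -3.5,"z": 20.3,"twist": 0,"fingers": 0},{"x": 39.3,"y": -5.3,"z": 28.3,"twist": 0,"fingers": 0},{"x": 54,"y": -7.3,"z": 35.2,"twist": 0,"fingers": 0},{"x": 69.2,"y": -9.3,"z": 40.8,"twist": 0,"fingers": 0},{"x": 84.6,"y": -11.3,"z": 45.3,"twist": 0,"fingers": 0},{"x": 100.4,"y": -13.4,"z": 48.4,"twist": 0,"fingers": 0},{"x": 116.4,"y": -15.5,"z": 50.3,"twist": 0,"fingers": 0}])

```text
time: 4.6
ee_pos: [0.6333, -0.0175, 0.2712]
tcp_rot: [169.9, 89.9, 72.3]
wrist_force: [-3.3, 0.6, 6.9]
opening: 0.0106
```

Run:
```python
from w import *
p,M=pose(); c=shots("f",["scene"])
```

```text
t 4.6 tcp [ 0.6333 -0.0175  0.2712] head -7.634059401481859 open 0.010562860273332506 F [-3.3  0.6  6.9] q [-1.6 17.8 27.5 99.7  0.1 96. ]
```

View pics/f_scene.png

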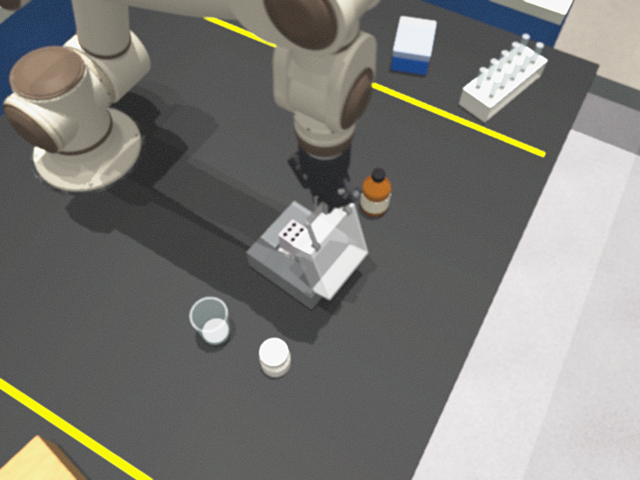

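>>> jog_arm(deltas=[{"x": 16,"y": -2.2,"z": 1.2,"twist": 0,"fingers": 0},{"x": 32,"y": -4.3,"z": 0.5,"twist": 0,"fingers": 0},{"x": 47,"y": -6.3,"z": -1.5,"twist": 0,"fingers": 0},{"x": 57,"y": -7.6,"z": -3.2,"twist": 0,"fingers": 0},{"x": 57,"y": -7.6,"z": -3.2,"twist": 0,"fingers": 0},{"x": 57,"y": -7.6,"z": -3.2,"twist": 0,"fingers": 0},{"x": 57,"y": -7.6,"z": -3.2,"twist": 0,"fingers": 0}])

```text
time: 5.35
ee_pos: [0.6922, -0.0253, 0.2681]
tcp_rot: [117.9, 89.8, 20.3]
wrist_force: [1.2, 0.2, -3.1]
opening: 0.0104
```

Run:
```python
from w import *
p,M=pose(); c=shots("g",["scene"])
V=[.5585,-.0078,-.1322]
for t in (1.4,1.5,1.57,1.65): print(t,H2W(V,bar(t)))
```

```text
t 5.35 tcp [ 0.6922 -0.0253  0.2681] head -7.638195246005882 open 0.010444661342373297 F [ 1.2  0.2 -3.1] q [-2.100e+00  2.730e+01  3.980e+01  1.023e+02  1.000e-01  9.550e+01]
1.4 [[ 0.65635944 -0.02081291  0.26542763]]
1.5 [[ 0.67634895 -0.02347103  0.26354571]]
1.57 [[ 0.69018317 -0.02531064  0.26103418]]
1.65 [[ 0.70573509 -0.02737867  0.25697708]]
```

View pics/g_scene.png

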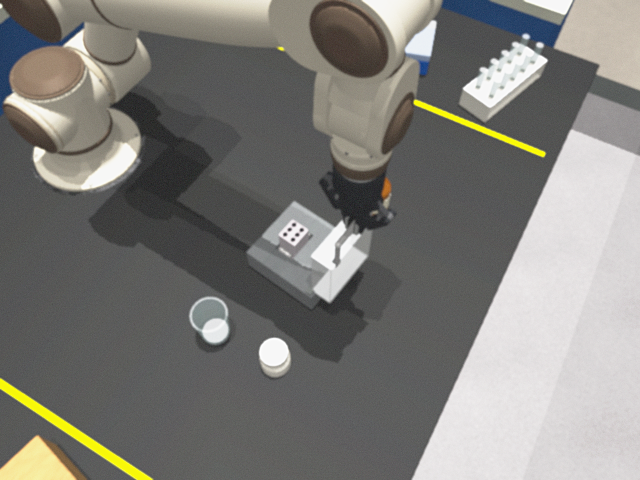

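>>> jog_arm(deltas=[{"x": 0,"y": 0,"z": 0,"twist": 0,"fingers": 0.35},{"x": 0,"y": 0,"z": 0,"twist": 0,"fingers": 0.35},{"x": 0,"y": 0,"z": 0,"twist": 0,"fingers": 0.35},{"x": 0,"y": 0,"z": 15,"twist": 0,"fingers": 0.35},{"x": 0,"y": 0,"z": 30,"twist": 0,"fingers": 0.35},{"x": 0,"y": 0,"z": 45,"twist": 0,"fingers": 0.35},{"x": 0,"y": 0,"z": 50,"twist": 0,"fingers": 0.35},{"x": 0,"y": 0,"z": 50,"twist": 0,"fingers": 0.35}])

```text
time: 6.2
ee_pos: [0.6924, -0.0253, 0.3188]
tcp_rot: [109.9, 89.8, 12.2]
wrist_force: [0.7, -0.7, -0.9]
opening: 0.0298
```

>>> jog_arm(deltas=[{"x": -20,"y": 2.5,"z": 0,"twist": 0,"fingers": 0.7},{"x": -50,"y": 6.5,"z": 0,"twist": 0,"fingers": 0.7},{"x": -80,"y": 10.5,"z": 0,"twist": 0,"fingers": 0.7},{"x": -110,"y": 14.5,"z": -20,"twist": 0,"fingers": 0.7},{"x": -128,"y": 16.5,"z": -50,"twist": 0,"fingers": 0.7},{"x": -134,"y": 17.5,"z": -80,"twist": 0,"fingers": 0.7},{"x": -134,"y": 17.5,"z": -110,"twist": 0,"fingers": 0.7},{"x": -134,"y": 17.5,"z": -125,"twist": 0,"fingers": 0.7},{"x": -134,"y": 17.5,"z": -125,"twist": 0,"fingers": 0.7}])

```text
time: 7.1
ee_pos: [0.5567, -0.0078, 0.1906]
tcp_rot: [-134.3, 89.9, 128.0]
wrist_force: [-0.3, 0.7, 0.2]
opening: 0.0597
```

Run:
```python
from w import *
p,M=pose(); c=shots("i",["wrist"])
V=[.5585,-.0078,-.1322]
for P in ([.02,.022,.1],[.02,-.022,.1],[-.02,.022,.1],[-.02,-.022,.1],[0,0,.1]): print(P,wproj(c,H2W(V,P)[0],p,M).round(1))
shots("i",["scene","top"])
```

```text
t 7.1 tcp [ 0.5567 -0.0078  0.1906] head -7.636170125910328 open 0.05972666939148992 F [-0.3  0.7  0.2] q [-0.8  5.1  3.8 88.8  0.1 96.8]
[0.02, 0.022, 0.1] [360.  214.1]
[0.02, -0.022, 0.1] [357.9 281. ]
[-0.02, 0.022, 0.1] [293.4 214. ]
[-0.02, -0.022, 0.1] [295.2 281. ]
[0, 0, 0.1] [326.6 248.6]
```

View pics/i_wrist.png

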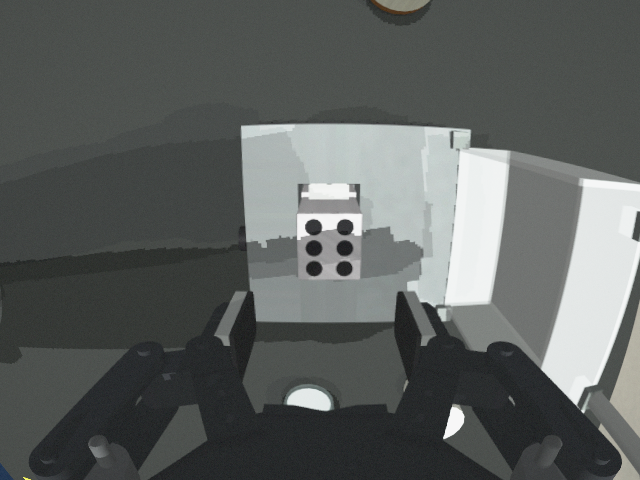

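View pics/i_scene.png

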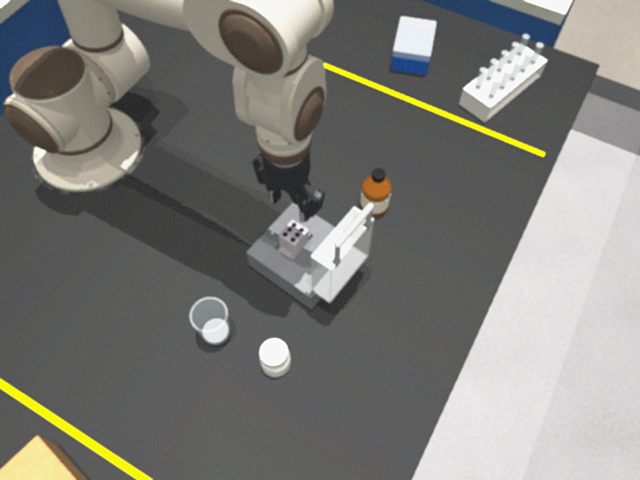

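>>> jog_arm(deltas=[{"x": 2,"y": 1,"z": -20,"twist": 0,"fingers": 0.7},{"x": 3,"y": 1,"z": -45,"twist": 0,"fingers": 0.7},{"x": 3,"y": 1,"z": -70,"twist": 0,"fingers": 0.7},{"x": 3,"y": 1,"z": -88,"twist": 0,"fingers": 0.7},{"x": 3,"y": 1,"z": -96,"twist": 0,"fingers": 0.7},{"x": 3,"y": 1,"z": -96,"twist": 0,"fingers": 0.7}])

```text
time: 7.85
ee_pos: [0.5615, -0.0068, 0.0985]
tcp_rot: [109.6, 89.7, 11.9]
wrist_force: [-0.0, -0.1, 1.0]
opening: 0.0599
```

Run:
```python
from w import *
p,M=pose(); c=shots("j",["wrist"])
shots("j",["scene"])
a=cv2.imread("pics/j_scene.png")[140:320,225:405]
cv2.imwrite("pics/j_scenez.png",cv2.resize(a,None,fx=3.3,fy=3.3,interpolation=cv2.INTER_CUBIC))
```

```text
t 7.85 tcp [ 0.5615 -0.0068  0.0985] head -7.642077675888856 open 0.05985241962225113 F [-0.  -0.1  1. ] q [-0.7  6.  -5.4 78.4  0.1 96.9]
```

View pics/j_wrist.png

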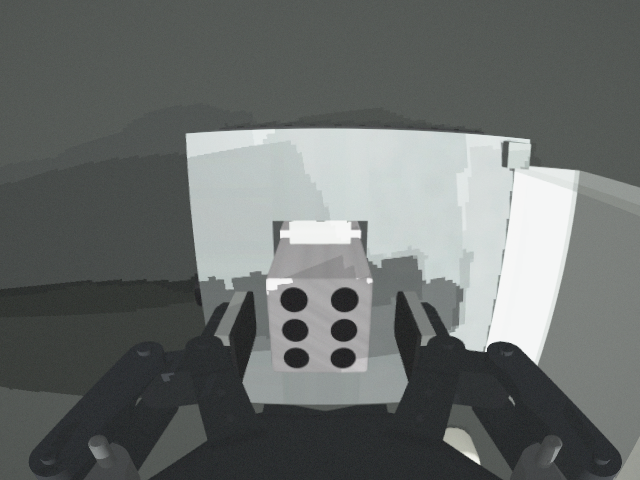

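View pics/j_scenez.png

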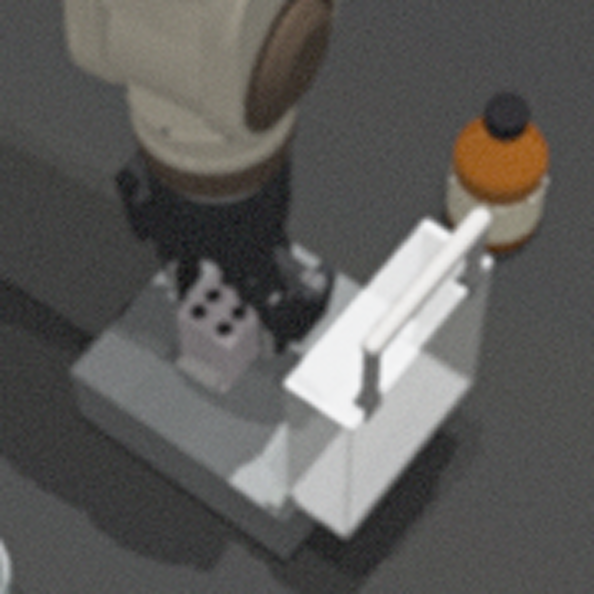

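>>> jog_arm(deltas=[{"x": -2,"y": 0,"z": -4,"twist": 0,"fingers": 0.7},{"x": -2,"y": 0,"z": -4,"twist": 0,"fingers": 0.7},{"x": -2,"y": 0,"z": -4,"twist": 0,"fingers": 0.3},{"x": -2,"y": 0,"z": -4,"twist": 0,"fingers": 0.3},{"x": -2,"y": 0,"z": -4,"twist": 0,"fingers": 0.3},{"x": -2,"y": 0,"z": -4,"twist": 0,"fingers": 0.3},{"x": -2,"y": 0,"z": -4,"twist": 0,"fingers": 0.3}], grip_force=40)

```text
time: 8.65
ee_pos: [0.5602, -0.0068, 0.0965]
tcp_rot: [104.6, 89.6, 6.9]
wrist_force: [-2.9, 0.4, 5.6]
opening: 0.0391
```

Run:
```python
from w import *
p,M=pose(); c=shots("k",["wrist"])
```

```text
t 8.65 tcp [ 0.5602 -0.0068  0.0965] head -7.634961437755682 open 0.03911703994927108 F [-2.9  0.4  5.6] q [-0.7  5.7 -5.9 78.   0.1 96.9]
```

View pics/k_wrist.png

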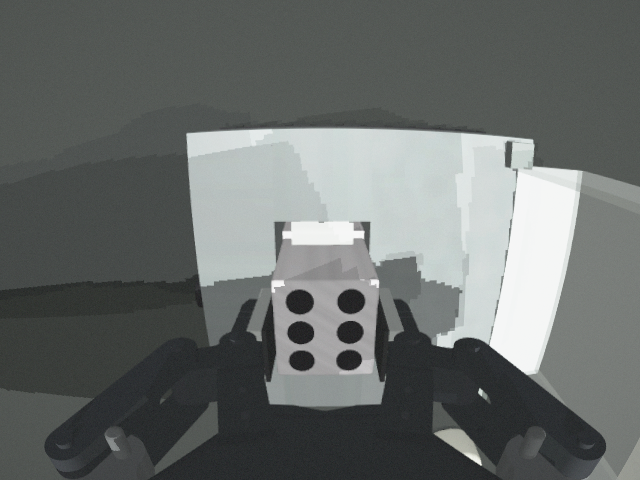

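>>> jog_arm(deltas=[{"x": 0.1,"y": 1,"z": 0.2,"twist": 0,"fingers": 0.3},{"x": 0.3,"y": 2,"z": 0.5,"twist": 0,"fingers": 0.3},{"x": 0.4,"y": 3,"z": 0.7,"twist": 0,"fingers": 0.3},{"x": 0.5,"y": 4,"z": 1,"twist": 0,"fingers": 0.3},{"x": 0.7,"y": 5,"z": 1.2,"twist": 0,"fingers": 0.3},{"x": 0.8,"y": 6,"z": 1.5,"twist": 0,"fingers": 0.3},{"x": 0.9,"y": 7,"z": 1.7,"twist": 0,"fingers": 0.3},{"x": 1.1,"y": 8,"z": 1.9,"twist": 0,"fingers": 0.3}])

```text
time: 9.5
ee_pos: [0.5608, -0.0008, 0.0977]
tcp_rot: [64.7, 89.6, -33.0]
wrist_force: [-2.9, -11.9, -1.3]
opening: 0.039
```

Run:
```python
from w import *
p,M=pose(); c=shots("l",["wrist"])
```

```text
t 9.5 tcp [ 0.5608 -0.0008  0.0977] head -7.725400617945415 open 0.03901024514311375 F [ -2.9 -11.9  -1.3] q [ 0.   5.9 -5.6 78.2 -0.2 97.7]
```

View pics/l_wrist.png

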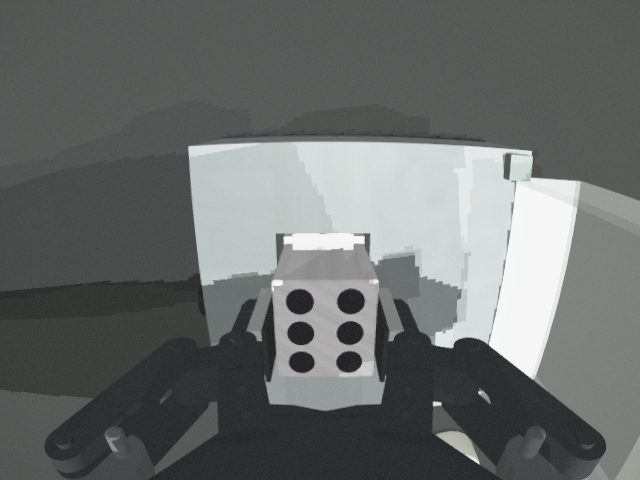

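>>> jog_arm(deltas=[{"x": 0.4,"y": 3,"z": 0.3,"twist": 0,"fingers": 0.3},{"x": 0.5,"y": 4,"z": 0.5,"twist": 0,"fingers": 0.3},{"x": 0.7,"y": 5,"z": 0.8,"twist": 0,"fingers": 0.3},{"x": 0.8,"y": 6,"z": 1.0,"twist": 0,"fingers": 0.3},{"x": 0.9,"y": 7,"z": 1.2,"twist": 0,"fingers": 0.3},{"x": 0.9,"y": 7,"z": 1.2,"twist": 0,"fingers": 0.3}])

```text
time: 10.15
ee_pos: [0.5613, 0.0045, 0.0986]
tcp_rot: [36.4, 89.5, -61.4]
wrist_force: [-2.7, -10.9, 1.4]
opening: 0.0394
```

Run:
```python
from w import *
p,M=pose(); c=shots("m",["wrist"])
```

```text
t 10.15 tcp [0.5613 0.0045 0.0986] head -7.799026256650614 open 0.039421925306860645 F [ -2.7 -10.9   1.4] q [ 0.7  6.  -5.4 78.4 -0.4 98.5]
```

View pics/m_wrist.png

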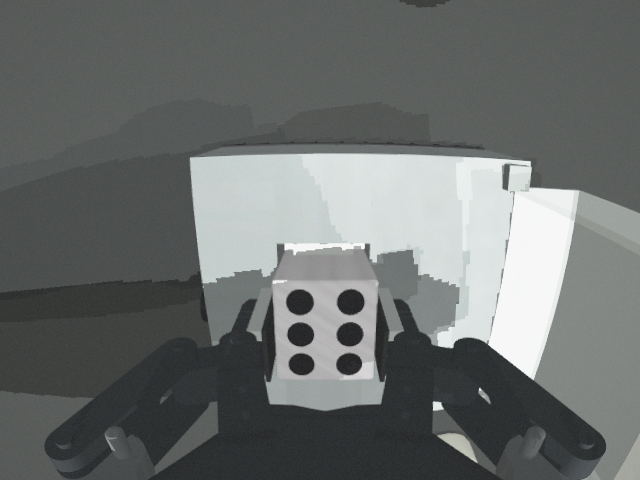

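>>> jog_arm(deltas=[{"x": 0.2,"y": 2,"z": 0.1,"twist": 0,"fingers": 0.3},{"x": 0.4,"y": 3,"z": 0.3,"twist": 0,"fingers": 0.3},{"x": 0.5,"y": 4,"z": 0.4,"twist": 0,"fingers": 0.3},{"x": 0.5,"y": 4,"z": 0.4,"twist": 0,"fingers": 0.3}])

```text
time: 10.6
ee_pos: [0.5615, 0.0065, 0.0989]
tcp_rot: [24.0, 89.3, -73.9]
wrist_force: [-1.7, -11.3, 2.1]
opening: 0.0391
```

Run:
```python
from w import *
p,M=pose(); c=shots("n",["wrist","top"])
```

```text
t 10.6 tcp [0.5615 0.0065 0.0989] head -7.885140390017575 open 0.03907725374580764 F [ -1.7 -11.3   2.1] q [ 1.   6.1 -5.3 78.5 -0.7 98.9]
```

View pics/n_wrist.png

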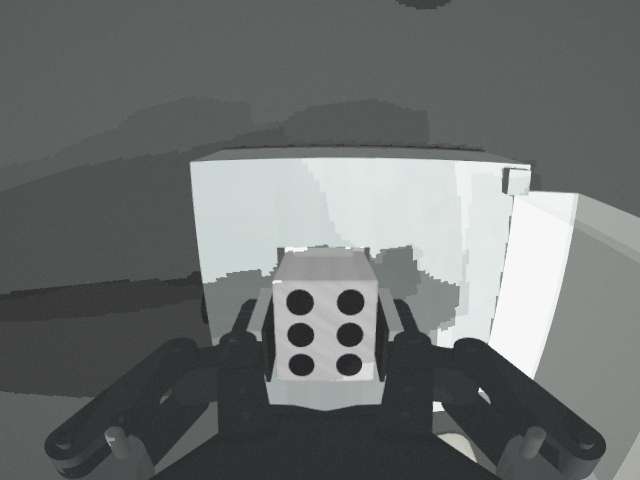

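>>> jog_arm(deltas=[{"x": 0.3,"y": 2,"z": 0.2,"twist": 0,"fingers": 0.3},{"x": 0.5,"y": 4,"z": 0.3,"twist": 0,"fingers": 0.3},{"x": 0.6,"y": 5,"z": 0.4,"twist": 0,"fingers": 0.3},{"x": 0.6,"y": 5,"z": 0.4,"twist": 0,"fingers": 0.3}])

```text
time: 11.1
ee_pos: [0.5618, 0.0091, 0.0994]
tcp_rot: [17.3, 89.0, -80.7]
wrist_force: [-2.5, -12.2, 4.0]
opening: 0.0392
```

Run:
```python
from w import *
p,M=pose(); c=shots("o",["wrist","top","scene"])
for n,(y,x) in dict(scene=(190,230),top=(210,270)).items():
    a=cv2.imread(f"pics/o_{n}.png")[y:y+100,x:x+120]
    cv2.imwrite(f"pics/o_{n}z.png",cv2.resize(a,None,fx=5,fy=5,interpolation=cv2.INTER_CUBIC))
```

```text
t 11.1 tcp [0.5618 0.0091 0.0994] head -7.982742921077777 open 0.039172893577123384 F [ -2.5 -12.2   4. ] q [ 1.4  6.2 -5.1 78.6 -1.  99.4]
```

View pics/o_wrist.png

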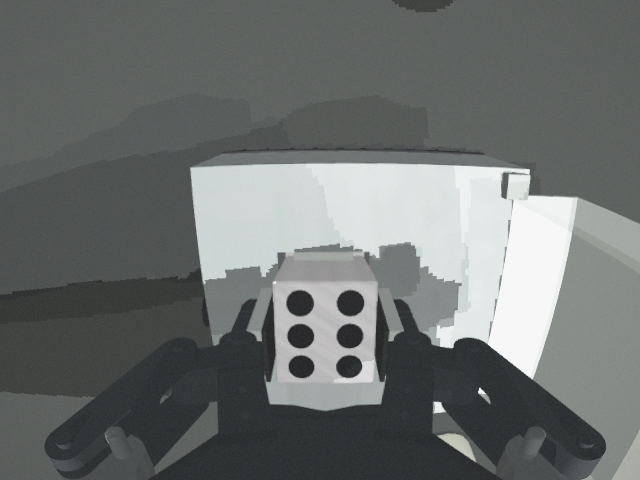

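View pics/o_scenez.png

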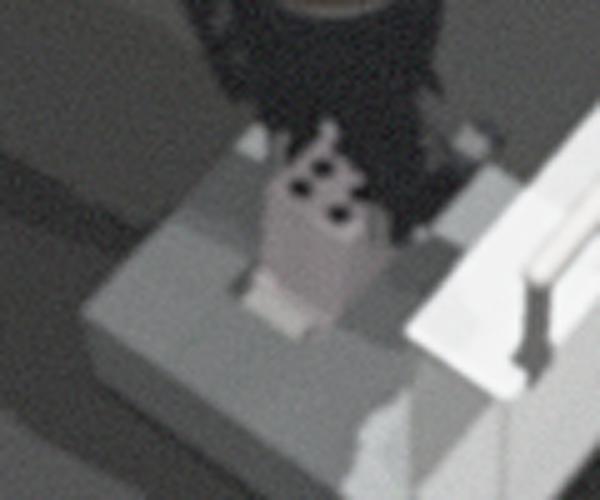

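View pics/o_topz.png

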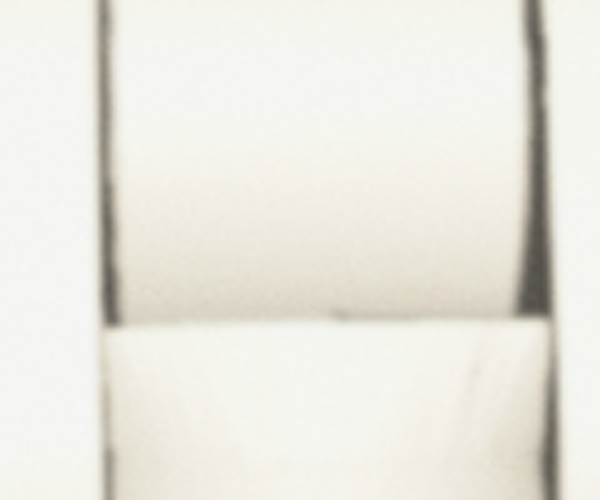

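```bash
cat > lean.py <<'E'
from w import *
def holes(fn):
    g=cv2.cvtColor(cv2.imread(fn),cv2.COLOR_BGR2GRAY)
    m=(g<70).astype(np.uint8); m[:,:280]=0;m[:,372:]=0;m[:285]=0;m[395:]=0
    n,l,s,c=cv2.connectedComponentsWithStats(m)
    r=[c[i] for i in range(1,n) if 200<s[i,4]<900 and 15<s[i,2]<40]
    return np.array(sorted(r,key=lambda a:(round(a[1]/15),a[0])))
def camT(c):
    return c["tool_from_camera"]
def prt(c,Pt):  # tool pts -> px
    f=240/np.tan(np.radians(c["fovy"])/2);T=camT(c);v=(Pt-T[:3,3])@T[:3,:3]
    n=np.hypot(v[:,0],v[:,1]);a=np.arctan2(n,v[:,2]);return np.array([c["cx"],c["cy"]])+(f*a/n)[:,None]*v[:,:2]
def fit(c,fn,ref="pics/k_wrist.png",zt=.100,tz=.0965):
    h0=holes(ref);h1=holes(fn);assert len(h0)==6 and len(h1)==6,(h0,h1)
    f=240/np.tan(np.radians(c["fovy"])/2);T=camT(c);P=[]
    X=tz-zt # tool x of top plane (tool x down): positive if below TCP
    for u in h0:
        d=u-[c["cx"],c["cy"]];r=np.linalg.norm(d);a=r/f;v=T[:3,:3]@np.r_[np.sin(a)*d/r,np.cos(a)];o=T[:3,3]
        P.append(o+v*(X-o[0])/v[0])
    P=np.array(P);C=P.mean(0)
    g=lambda s:(prt(c,(R.from_rotvec(s[:3]).apply(P-C))+C+s[3:]/100)-h1).ravel()
    s=least_squares(g,np.zeros(6)).x
    return P,s,g(s)
E
python3 - <<'E'
from lean import *
c=viewer.camera("wrist")
for n in "lmno":
    P,s,r=fit(c,f"pics/{n}_wrist.png")
    print(n,"rot tool xyz",np.round(s[:3],3),"shift mm (down,jaw,z)",np.round(s[3:]*10,1),"res",np.abs(r).max().round(2))
print(np.round(P*1000,1))
E
```

```text
l rot tool xyz [-0.002 -0.052  0.014] shift mm (down,jaw,z) [-0.1 -0.   0.2] res 0.13
m rot tool xyz [-0.002 -0.108  0.022] shift mm (down,jaw,z) [-0.4 -0.1  0.6] res 0.15
n rot tool xyz [-0.001 -0.126  0.018] shift mm (down,jaw,z) [-0.4 -0.1  0.8] res 0.18
o rot tool xyz [-0.003 -0.166  0.023] shift mm (down,jaw,z) [-0.6 -0.1  1.3] res 0.14
[[ -3.5  -8.6 -12.7]
 [ -3.5  10.3 -13. ]
 [ -3.5  -8.6   0.8]
 [ -3.5  10.3   0.5]
 [ -3.5  -8.7  14.3]
 [ -3.5  10.4  14. ]]
```

>>> jog_arm(deltas=[{"x": -0.3,"y": -2,"z": -0.3,"twist": 0,"fingers": 0.3},{"x": -0.6,"y": -4,"z": -0.7,"twist": 0,"fingers": 0.3},{"x": -0.8,"y": -6,"z": -1.1,"twist": 0,"fingers": 0.3},{"x": -1,"y": -8,"z": -1.5,"twist": 0,"fingers": 0.3},{"x": -1.2,"y": -10,"z": -1.9,"twist": 0,"fingers": 0.3},{"x": -1.4,"y": -12,"z": -2.3,"twist": 0,"fingers": 0.3},{"x": -1.6,"y": -14,"z": -2.6,"twist": 0,"fingers": 0.3},{"x": -1.6,"y": -16,"z": -2.9,"twist": 0,"fingers": 0.3},{"x": -1.6,"y": -16,"z": -2.9,"twist": 0,"fingers": 0.3}])

```text
time: 12.2
ee_pos: [0.5612, -0.0027, 0.1008]
tcp_rot: [50.8, 89.4, -47.1]
wrist_force: [-8.9, 22.7, 29.8]
opening: 0.039
```

Run:
```python
from lean import *
p,M=pose(); print(M.round(3).tolist()); c=shots("p",["wrist"])
P,s,r=fit(c,"pics/p_wrist.png"); print(np.round(s[:3],3),np.round(s[3:]*10,1))
```

```text
t 12.2 tcp [ 0.5612 -0.0027  0.1008] head -7.817114378165089 open 0.03899840337712845 F [-8.9 22.7 29.8] q [-0.1  5.7 -5.4 78.4 -0.5 97.8]
[[0.008, 0.991, -0.136], [-0.008, -0.136, -0.991], [-1.0, 0.009, 0.007]]
[ 0.003 -0.077  0.01 ] [-1.1 -0.  -0. ]
```

View pics/p_wrist.png

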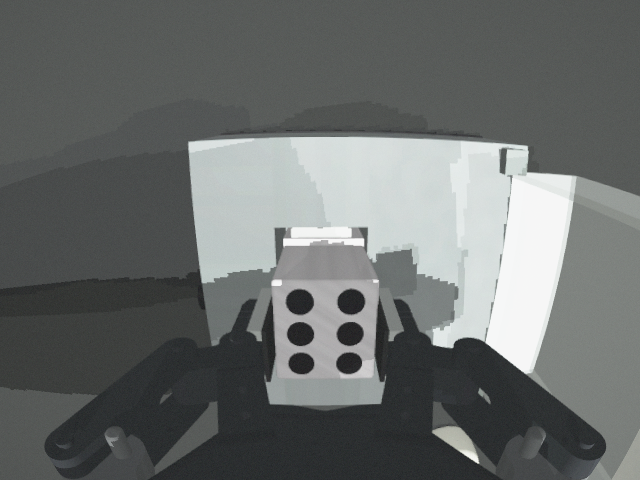

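>>> jog_arm(deltas=[{"x": 0,"y": 0,"z": 0,"twist": 0,"fingers": 0.3},{"x": 0.2,"y": 2,"z": 0.5,"twist": 0,"fingers": 0.3},{"x": 0.5,"y": 4,"z": 0.5,"twist": 0,"fingers": 0.3},{"x": 0.6,"y": 5,"z": 0,"twist": 0,"fingers": 0.3},{"x": 0.6,"y": 5,"z": -1,"twist": 0,"fingers": 0.3},{"x": 0.6,"y": 5,"z": -2,"twist": 0,"fingers": 0.3},{"x": 0.6,"y": 5,"z": -3,"twist": 0,"fingers": 0.3},{"x": 0.6,"y": 5,"z": -3,"twist": 0,"fingers": 0.3}])

```text
time: 13.05
ee_pos: [0.5617, 0.0019, 0.0975]
tcp_rot: [47.9, 89.3, -49.9]
wrist_force: [-0.8, -3.7, -3.5]
opening: 0.0393
```

```bash
cat >> lean.py <<'E'
def report(tag):
    p,M=pose(); c=shots(tag,["wrist"])
    P,s,r=fit(c,f"pics/{tag}_wrist.png")
    p0=np.array([.5602,-.0068,.0965]); hd=np.radians(-7.63)
    ex=np.array([np.cos(hd),np.sin(hd),0]);ey=np.array([-np.sin(hd),np.cos(hd),0]);ez=np.array([0,0,1.])
    M0=np.array([[0,np.cos(hd),np.sin(hd)],[0,np.sin(hd),-np.cos(hd)],[-1,0,0]])  # nominal tool
    Rr=M@R.from_rotvec(s[:3]).as_matrix()@M0.T
    C=P.mean(0); top=p+M@(C+s[3:]/100); top0=p0+M0@C
    E=np.stack([ex,ey,ez]); Rh=E@Rr@E.T; d=E@(top-top0)*1000
    lean=np.arctan2(Rh[1,2],Rh[2,2]) # +: toward +y
    # block bottom corners rel. to seated centre (mm): y,z
    out=[]
    for y,z,n in((25,-86,"+y toe"),(-25,-86,"-y toe"),(25,-52,"+y shoulder"),(-25,-52,"-y shoulder")):
        v=Rh@np.array([0,y,z])+d; out.append((n,round(v[1],1),round(v[2]+86,1)))
    print("lean",round(lean,3),"leanx",round(np.arctan2(Rh[0,2],Rh[2,2]),3),"top shift",d.round(1),out,"res",np.abs(r).max().round(2))
E
python3 - <<'E'
from lean import *
report("q")
E
```

```text
t 13.05 tcp [0.5617 0.0019 0.0975] head -7.835550581532135 open 0.03926017092585482 F [-0.8 -3.7 -3.5] q [ 0.4  5.9 -5.6 78.1 -0.5 98.3]
lean 0.096 leanx -0.023 top shift [0.3 8.9 2. ] [('+y toe', np.float64(25.5), np.float64(0.1)), ('-y toe', np.float64(-24.2), np.float64(4.8)), ('+y shoulder', np.float64(28.8), np.float64(33.9)), ('-y shoulder', np.float64(-21.0), np.float64(38.7))] res 0.08
```

View pics/q_wrist.png

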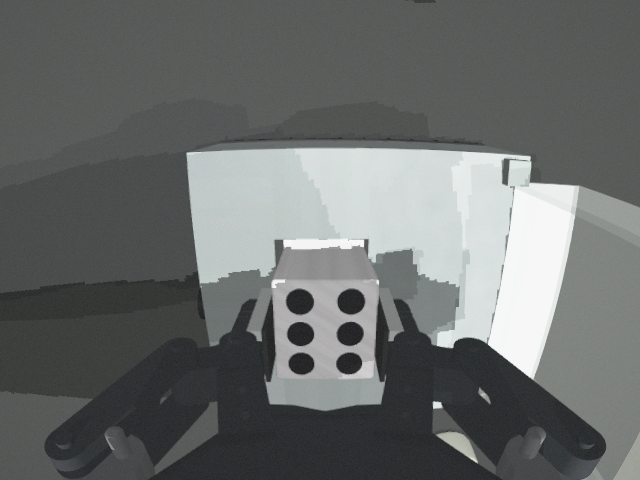

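>>> jog_arm(deltas=[{"x": -0.1,"y": -1,"z": -1,"twist": 0,"fingers": 0.3},{"x": -0.3,"y": -2,"z": -1.4,"twist": 0,"fingers": 0.3},{"x": -0.4,"y": -3,"z": -1.7,"twist": 0,"fingers": 0.3},{"x": -0.5,"y": -4,"z": -2,"twist": 0,"fingers": 0.3},{"x": -0.7,"y": -5,"z": -2.3,"twist": 0,"fingers": 0.3},{"x": -0.8,"y": -6,"z": -2.6,"twist": 0,"fingers": 0.3},{"x": -0.9,"y": -7,"z": -2.8,"twist": 0,"fingers": 0.3},{"x": -1,"y": -8,"z": -3,"twist": 0,"fingers": 0.3},{"x": -1,"y": -8.5,"z": -3,"twist": 0,"fingers": 0.3}])

```text
time: 14.0
ee_pos: [0.5609, -0.0055, 0.0957]
tcp_rot: [63.1, 89.4, -34.7]
wrist_force: [-3.5, 3.4, 5.1]
opening: 0.0393
```

Run:
```python
from lean import *
report("r")
```

```text
t 14.0 tcp [ 0.5609 -0.0055  0.0957] head -7.792009765436832 open 0.039313294184845415 F [-3.5  3.4  5.1] q [-0.4  5.7 -6.  77.8 -0.3 97.4]
lean 0.016 leanx -0.022 top shift [0.4 1.4 0.3] [('+y toe', np.float64(25.1), np.float64(-0.0)), ('-y toe', np.float64(-24.9), np.float64(0.8)), ('+y shoulder', np.float64(25.6), np.float64(34.0)), ('-y shoulder', np.float64(-24.4), np.float64(34.8))] res 0.07
```

>>> jog_arm(deltas=[{"x": -0.1,"y": -1,"z": -0.3,"twist": 0,"fingers": 0.3},{"x": -0.3,"y": -2,"z": -0.1,"twist": 0,"fingers": 0.3},{"x": -0.4,"y": -3,"z": 0.1,"twist": 0,"fingers": 0.3},{"x": -0.5,"y": -4,"z": 0.3,"twist": 0,"fingers": 0.3},{"x": -0.7,"y": -5,"z": 0.5,"twist": 0,"fingers": 0.3},{"x": -0.8,"y": -6,"z": 0.7,"twist": 0,"fingers": 0.3},{"x": -0.9,"y": -7,"z": 0.9,"twist": 0,"fingers": 0.3},{"x": -1,"y": -8,"z": 1.1,"twist": 0,"fingers": 0.3},{"x": -1.2,"y": -9,"z": 1.3,"twist": 0,"fingers": 0.3},{"x": -1.3,"y": -10,"z": 1.5,"twist": 0,"fingers": 0.3}])

```text
time: 15.05
ee_pos: [0.5597, -0.0137, 0.097]
tcp_rot: [86.1, 89.5, -11.6]
wrist_force: [-0.0, 11.4, -1.6]
opening: 0.0389
```

Run:
```python
from lean import *
report("s")
```

```text
t 15.05 tcp [ 0.5597 -0.0137  0.097 ] head -7.71739830583533 open 0.038934763545345474 F [-0.  11.4 -1.6] q [-1.4  5.6 -6.  77.9 -0.1 96.4]
lean -0.07 leanx -0.019 top shift [ 0.3 -6.3  1.6] [('+y toe', np.float64(24.6), np.float64(3.6)), ('-y toe', np.float64(-25.2), np.float64(0.1)), ('+y shoulder', np.float64(22.3), np.float64(37.5)), ('-y shoulder', np.float64(-27.6), np.float64(34.0))] res 0.13
```

>>> jog_arm(deltas=[{"x": -0.4,"y": -3,"z": 0.2,"twist": 0,"fingers": 0.3},{"x": -0.5,"y": -4,"z": 0.4,"twist": 0,"fingers": 0.3},{"x": -0.7,"y": -5,"z": 0.6,"twist": 0,"fingers": 0.3},{"x": -0.8,"y": -6,"z": 0.8,"twist": 0,"fingers": 0.3},{"x": -0.9,"y": -6.5,"z": 1,"twist": 0,"fingers": 0.3},{"x": -0.9,"y": -6.5,"z": 1,"twist": 0,"fingers": 0.3},{"x": -0.9,"y": -6.5,"z": 1,"twist": 0,"fingers": 0.3}])

```text
time: 15.8
ee_pos: [0.559, -0.0184, 0.0979]
tcp_rot: [112.1, 89.5, 14.4]
wrist_force: [0.2, 11.2, -0.5]
opening: 0.0392
```

Run:
```python
from lean import *
report("t")
```

```text
t 15.8 tcp [ 0.559  -0.0184  0.0979] head -7.63606384003294 open 0.03915135310095592 F [ 0.2 11.2 -0.5] q [-2.   5.5 -6.  78.   0.2 95.7]
lean -0.122 leanx -0.018 top shift [  0.2 -10.7   2.5] [('+y toe', np.float64(24.5), np.float64(6.1)), ('-y toe', np.float64(-25.1), np.float64(0.1)), ('+y shoulder', np.float64(20.4), np.float64(39.9)), ('-y shoulder', np.float64(-29.2), np.float64(33.8))] res 0.15
```

>>> jog_arm(deltas=[{"x": 0.1,"y": 1,"z": -0.7,"twist": 0,"fingers": 0.3},{"x": 0.3,"y": 2,"z": -1,"twist": 0,"fingers": 0.3},{"x": 0.4,"y": 3,"z": -1.3,"twist": 0,"fingers": 0.3},{"x": 0.5,"y": 4,"z": -1.6,"twist": 0,"fingers": 0.3},{"x": 0.7,"y": 5,"z": -1.9,"twist": 0,"fingers": 0.3},{"x": 0.8,"y": 6,"z": -2.2,"twist": 0,"fingers": 0.3},{"x": 0.9,"y": 7,"z": -2.5,"twist": 0,"fingers": 0.3},{"x": 1.1,"y": 8.5,"z": -2.8,"twist": 0,"fingers": 0.3},{"x": 1.3,"y": 10,"z": -3,"twist": 0,"fingers": 0.3},{"x": 1.4,"y": 11,"z": -3,"twist": 0,"fingers": 0.3}])

```text
time: 16.85
ee_pos: [0.5604, -0.0083, 0.0954]
tcp_rot: [99.8, 89.4, 2.1]
wrist_force: [-3.8, -2.7, 2.3]
opening: 0.0395
```

Run:
```python
from lean import *
report("u")
```

```text
t 16.85 tcp [ 0.5604 -0.0083  0.0954] head -7.679767356052892 open 0.039546673738403336 F [-3.8 -2.7  2.3] q [-0.9  5.6 -6.1 77.7  0.  96.8]
lean -0.014 leanx -0.023 top shift [ 0.3 -0.6  0.3] [('+y toe', np.float64(25.6), np.float64(0.7)), ('-y toe', np.float64(-24.4), np.float64(-0.0)), ('+y shoulder', np.float64(25.1), np.float64(34.7)), ('-y shoulder', np.float64(-24.9), np.float64(34.0))] res 0.07
```

View pics/u_wrist.png

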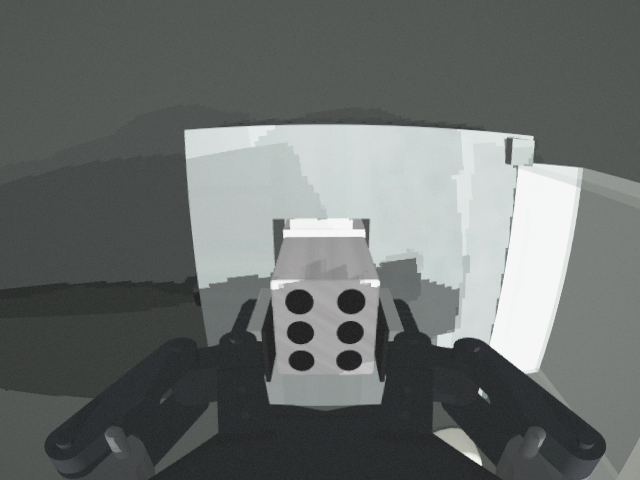

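>>> jog_arm(deltas=[{"x": 0,"y": 0,"z": 0,"twist": 0,"fingers": 0.3},{"x": 0,"y": 0.5,"z": 0,"twist": 0,"fingers": 0.3},{"x": 0,"y": 0.5,"z": 2,"twist": 0,"fingers": 0.3},{"x": 0,"y": 0.5,"z": 4,"twist": 0,"fingers": 0.3},{"x": 0,"y": 0.5,"z": 6,"twist": 0,"fingers": 0.3},{"x": 0,"y": 0.5,"z": 8,"twist": 0,"fingers": 0.3},{"x": 0,"y": 0.5,"z": 10,"twist": 0,"fingers": 0.3},{"x": 0,"y": 0.5,"z": 12,"twist": 0,"fingers": 0.3}], grip_force=60)

```text
time: 17.7
ee_pos: [0.5605, -0.0073, 0.1075]
tcp_rot: [105.4, 89.4, 7.7]
wrist_force: [0.6, 0.2, -3.6]
opening: 0.0388
```

Run:
```python
from lean import *
report("v")
```

```text
t 17.7 tcp [ 0.5605 -0.0073  0.1075] head -7.661326460942901 open 0.03877759436409472 F [ 0.6  0.2 -3.6] q [-0.8  5.4 -5.  79.   0.1 96.9]
lean -0.019 leanx -0.025 top shift [ 0.2  0.3 12.2] [('+y toe', np.float64(26.9), np.float64(12.8)), ('-y toe', np.float64(-23.1), np.float64(11.8)), ('+y shoulder', np.float64(26.3), np.float64(46.7)), ('-y shoulder', np.float64(-23.7), np.float64(45.8))] res 0.12
```

>>> jog_arm(deltas=[{"x": 0,"y": -0.5,"z": 5,"twist": 0,"fingers": 0.3},{"x": 0,"y": -1,"z": 12,"twist": 0,"fingers": 0.3},{"x": 0,"y": -1,"z": 20,"twist": 0,"fingers": 0.3},{"x": 0,"y": -1,"z": 28,"twist": 0,"fingers": 0.3},{"x": 0,"y": -1,"z": 36,"twist": 0,"fingers": 0.3},{"x": 0,"y": -1,"z": 44,"twist": 0,"fingers": 0.3},{"x": 0,"y": -1,"z": 50,"twist": 0,"fingers": 0.3},{"x": 0,"y": -1,"z": 54,"twist": 0,"fingers": 0.3},{"x": 0,"y": -1,"z": 54,"twist": 0,"fingers": 0.3},{"x": 0,"y": -1,"z": 54,"twist": 0,"fingers": 0.3}])

```text
time: 18.75
ee_pos: [0.5605, -0.0083, 0.1616]
tcp_rot: [105.0, 89.4, 7.4]
wrist_force: [0.6, -0.4, -4.2]
opening: 0.0387
```

Run:
```python
from lean import *
report("x")
shots("x",["scene","top"])
a=cv2.imread("pics/x_scene.png")[140:320,225:405]
cv2.imwrite("pics/x_scenez.png",cv2.resize(a,None,fx=3.3,fy=3.3,interpolation=cv2.INTER_CUBIC))
```

```text
t 18.75 tcp [ 0.5605 -0.0083  0.1616] head -7.660718078952276 open 0.03868815362024041 F [ 0.6 -0.4 -4.2] q [-0.9  5.   0.5 85.   0.1 96.8]
lean -0.019 leanx -0.025 top shift [ 0.4 -0.7 66.4] [('+y toe', np.float64(25.9), np.float64(66.9)), ('-y toe', np.float64(-24.1), np.float64(66.0)), ('+y shoulder', np.float64(25.3), np.float64(100.9)), ('-y shoulder', np.float64(-24.7), np.float64(100.0))] res 0.07
```

View pics/x_scenez.png

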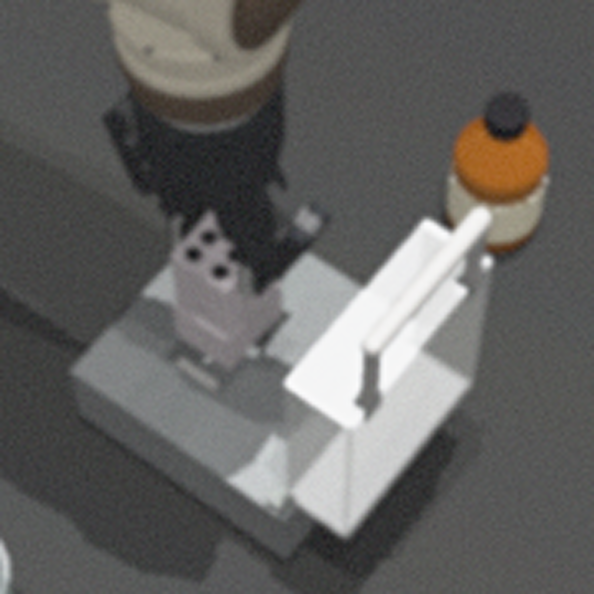

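View pics/x_wrist.png

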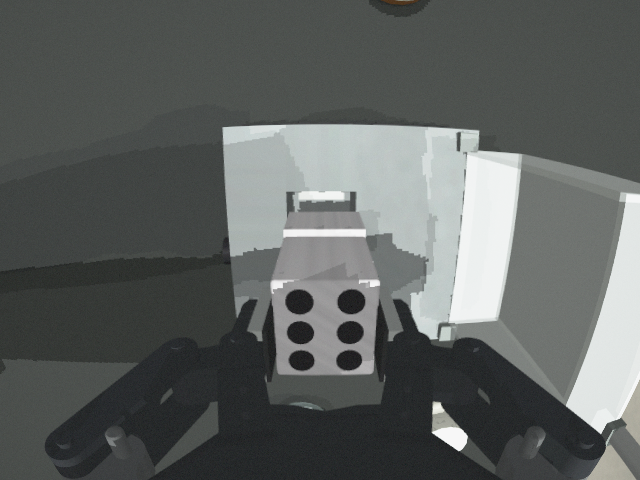

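View pics/x_top.png

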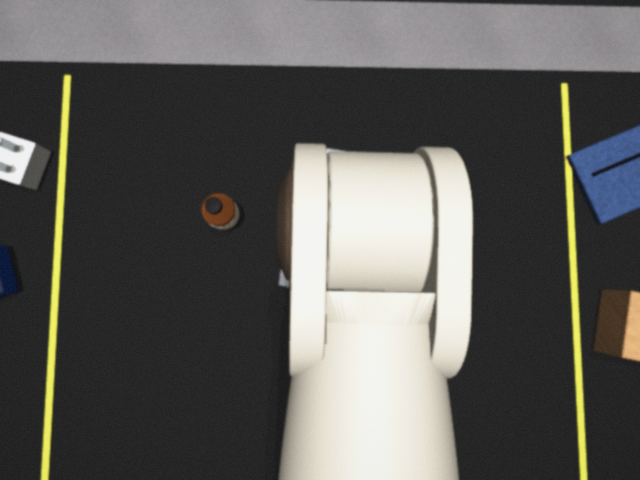

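Run:
```python
from w import *
c,f=cal("scene");V=[.5595,-.0068,-.1332]
for t in(1.4,1.5,1.57,1.65,1.76):print(t,proj(c,f,H2W(V,bar(t)))[0].round(1))
pose()
```

```text
1.4 [336.6 210.8]
1.5 [346.6 217.8]
1.57 [353.5 223.1]
1.65 [361.3 229.4]
1.76 [371.6 238.5]
t 18.95 tcp [ 0.5603 -0.0083  0.1615] head -7.664772030572784 open 0.03888041233391101 F [ 0.3 -0.1 -3. ] q [-0.9  5.   0.5 85.   0.1 96.8]
```

```bash
python3 -c "
from workcell import ticket
print(ticket.job_done())"
```

```text
the job is handed in; nothing more can be done
None
```

I folded the cover back by its bar, rocked the block to both sides until it came free, lifted it and handed the job in at about 19 s of the 72 s. The hand-in gave no verdict, so everything below is my own measurement.

**Rocking:** The block leaned about 0.15 rad toward +y and 0.122 rad toward −y. I inferred that both shoes were pushed back from these leans, at roughly 5 mm or more each; I did not measure the shoes themselves. The block then lifted without catching.

**Problem on the way:** The first lean went past the intended 0.14 rad. On the way back, the foot's −y edge caught on the pocket rim, with about 38 N at the wrist. I shifted the block back toward +y, reseated it and carried on.

**Last checks:**
- **Block:** its underside was about 17 mm above the deck and within about 1 mm of the well's centre sideways. It was tilted less than 0.035 rad.
- **Grip:** the fingers were 38.8 mm apart on the block, and the wrist carried 3–4 N, close to its weight of about 4.1 N. That fits the block touching nothing else.
- **Cover:** about 1.58 rad, read from the bar's position in the scene picture.
- **Bottle, beaker and jar:** the bottle had not moved in the last top picture. The arm hid the beaker and jar there, so I have no clear final view of those two; the arm was never worked near them.

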